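# Extend the bottle brush and lift it from its holder

### The arm

A 7-joint arm with a two-finger parallel gripper is mounted at the origin on a cart in front of the work surface, level with it; the furniture and walls round the work are solid. World frame = base frame: x ahead of the robot, y to its left, z up, the work surface at z = 0. Lengths are in m, angles in rad, forces in N, time in s.
With the tool pointing down it reaches from about 0.35 to 0.9 m from the base axis. Payload 8.1 kg.
Tool frame: the origin (TCP) lies midway between the tips of the shut fingers; the grasp point (between the pads) lies arm.grasp_offset behind it (arm.grasp_offset is the distance from the TCP to the grasp point, in m); z points along the fingers, y is the line along which they close (so a half turn about z gives the same grasp; the last joint's range is limited). The gripper opens to 92 mm and grips with 3 to 60 N. Pads are 19 mm wide; open, the fingers measure 130 mm over their backs; the gripper's body (75 mm by 190 mm) begins 47 mm behind the grasp point.
Start: joints at [-1.451, 0.434, 0.025, 1.573, -0.012, 1.134, -0.075], TCP at [0.138, 0.61, 0.227] pointing down, gripper open.
Joint ranges: [-2.62, 2.62], [-0.44, 2.09], [-1.27, 1.32], [0.08, 2.57], [-1.32, 4.46], [0.12, 2], [-2.74, 2.74]. Speed limits (rad/s): [2.22, 2.22, 3.01, 3.01, 3.14, 3.14, 3.14].

### API

Orientations are given as a rotation vector (axis times angle).
In Python, from cell import observe, imaging, arm gives the robot as it stands.
- The arm moves only by the tool apply_moves, never from a script. Its argument "commands" is a list of rows, each a list of 5 numbers: the opening in per cent of the stroke, from 0 (shut) to 100 (fully open), then the shift along the world's x, y, z in units of 0.06 m (1.0 is 0.06 m), then the turn about the world's z in units of 0.5 rad (1.0 is 0.5 rad). A call has 1 to 12 rows; each row shifts and turns the commanded pose from where the row before left it; what a row does not reach is not made up. A row lasts 1/8 s, in which the tool goes at most 62.5 mm and 10.7 degrees, less where a joint would pass 70% of its speed; a pose out of reach is approached as far as the arm can. A call with a number of a shift or a turn outside -1 to 1 is refused whole. A call with a gripper value outside its range is refused whole. The fingers move at their own pace and stop on an object; "newtons" is the grip in N (left out, the last holds). Time passes only in rows, so rows that do not move let the fingers close. It gives the time, the measured TCP pose, the force, the opening and the grip force at its end, in the units of the state.
- observe(): the state, without advancing time (a new reading comes with each control period).
- imaging.get_image(name): name is "side" or "top"; returns (picture, depth): 400x640x3 uint8, red, green, blue; 400x640 float32, m along the optical axis (not along the pixel's ray), 0 where there is no reading.
- imaging.camera_params(name): a dict with "camera_matrix" (3x3 intrinsics, pixels), "origin" and "rotation" of the camera in the world. Camera axes: x right, y up, looking along -z (the intrinsics and any distortion apply to the point x, -y, -z); pixel columns grow to the right and rows downward; lengths in m; the calibration is good to about 2 mm. A picture is of the moment at which its call begins. camera_params takes no time and is no camera call.
- arm.sign_off(): hands the job in; it is judged then, once.
The state is a dict: "clock": time; "joints": joint angles; "dq": joint speeds; "joint_efforts": joint torques, N m; "position": TCP position; "ee_rot": TCP orientation; "force": force on the tool from outside, world axes, zero at the start; "ft_torque": the same for the moment, N m; "width": opening from 0.0 (shut) to 1.0 (fully open); "gripper_force": force on a finger pad.
Only numpy, scipy, OpenCV 4.12 (cv2) and the standard library are available. Lean on these libraries where they do the work, as an engineer would, in place of code of your own. Each camera call takes 0.05 s, during which the arm holds its last target. There are 200 camera calls.

### The job

Get the extending bottle brush ready to use. While its brush end still stands in the holder, pinch the T-grip across its middle so that the button in its side is pressed in, and pull the grip up through the first stop to the second stop, so that both tubes are fully out. Then lift the brush upright out of the holder and finish while still holding it by the grip, fully extended, with its foot clear above the holder's rim; leave the pepper mill, the jam jar and the egg timer where they stand.

Things in the scene. Friction and masses are not known exactly. Their poses are not given: they have to be found in the camera images.
- holder: White round ceramic cup, 72 mm wide and 60 mm high, fixed to the worktop and open at the top: bore 60 mm wide, inner floor 10 mm above the worktop. Origin: centre of its underside; z up.
- brush: Bottle brush (about 0.6 kg), loose, upright in the holder. From the foot up: round brush end 46 mm wide, 50 mm high; collar; aluminium barrel 24 mm wide, its collar 26 mm, to 118 mm; T-grip. Origin: centre of the foot's underside; z up along the barrel; x from the button's face straight through the grip; y along the T-grip's length.
- brush_foot (a point): Centre of the underside of the brush's foot, the lowest point of the brush. 10 mm above the worktop while it stands in the holder.
- grip_center (a point): Centre of the T-grip, a grey block 70 mm long (brush y), 28 mm thick (brush x), 36 mm high; 140 mm above the foot at the start, moves with the grip. A black button stands 5 mm proud in the middle of its -x face. Fingers closed along brush x at this point press the button flush and hold the grip. The barrel below is narrower than the block.
- button_face (a point): Centre of the button's outer face, 19 mm from the grip's centre towards brush -x when not pressed. The button is 18 mm wide and 20 mm high.
- brush_button (a joint): Travel of the button into the grip, m: 0 out, 0.005 flush with the grip's side. Spring: 2.7 N at the start, 7 N when flush. Pressed 3 mm or more, it frees the lock that keeps the grip down on the barrel; once the grip has risen 10 mm the lock no longer acts. Not pressed, the whole brush comes up unextended.
- brush_grip (a joint): How far the thin tube with the grip has come out of the thick tube, m: 0 in, 0.05 fully out. It slides first, with about 1 N of friction; its end is the first stop.
- brush_tube (a joint): How far the thick tube has come out of the barrel, m: 0 in, 0.05 fully out. It slides after the thin tube, with about 2 N of friction; its end is the second stop, 100 mm above where the grip started. Pulled farther, the whole brush rises out of the holder; the weight hanging below keeps it extended.
- pepper_mill: Turned wooden pepper mill, 58 mm wide, 170 mm high, standing loose. A bystander. Origin: centre of its underside.
- jam_jar: Glass jar with a lid, 62 mm wide, 99 mm high, standing loose. A bystander. Origin: centre of its underside.
- egg_timer: Round white kitchen timer, 66 mm wide, 62 mm high, standing loose. A bystander. Origin: centre of its underside.
Things that resemble listed ones, but are neither listed nor needed, are in the scene too. Leave any yellow look-alike of the holder alone.

How it is judged:
By the outcome, as a careful person would: the job done as asked, in the order asked, and still so for the second after the job is handed in, while the arm keeps its last pose, push and grip.
It also fails if it takes over 32 s, if anything falls off the work surface, if the arm or the gripper's body presses on something with over 40 N, if the wrist force passes 120 N, or if a joint passes its speed limit or range.

## Working session

There is one attempt and no reset: what is moved stays moved. The work goes in short steps, Python scripts to look and compute and a tool call to move; the robot and the scene stay as the last step left them, time stands still between calls to the robot, and variables do not carry over. Pictures are saved under pics/ and viewed, at most 10 in all, crops included, and the job is handed in when it is done.

Besides the shell and the picture viewer there is one more tool, called as name(argument=value, ...), one argument or row to a line, values as JSON. apply_moves: Moves the arm, as the interface text tells. Its arguments: {"type":"object","properties":{"commands":{"type":"array"},"newtons":{"type":"number"}},"required":["commands"]}

```bash
mkdir -p pics
cat > h.py <<'E'
import numpy as np, cv2
from cell import observe, imaging, arm
def grab(n,tag):
    im,d=imaging.get_image(n); np.savez(f'{tag}.npz',im=im,d=d); cv2.imwrite(f'pics/{tag}.png',im[:,:,::-1]); return im,d
def pts(n,d):
    p=imaging.camera_params(n);K=np.array(p['camera_matrix']);v,u=np.mgrid[:d.shape[0],:d.shape[1]]
    c=np.stack([(u-K[0,2])/K[0,0]*d,-(v-K[1,2])/K[1,1]*d,-d],-1)
    return c@np.array(p['rotation']).T+np.array(p['origin'])
E
python3 - <<'E'
from h import *
for n in('side','top'):
    grab(n,n+'0'); p=imaging.camera_params(n); print(p)
s=observe(); print(s['position'],s['ee_rot'],s['width'],arm.grasp_offset,s['clock'])
E
```

```text
{'camera_matrix': array([[384.51718332,   0.        , 314.14346564],
       [  0.        , 384.51718332, 198.68551301],
       [  0.        ,   0.        ,   1.        ]]), 'origin': array([0.26166631, 0.39619421, 0.96510086]), 'rotation': array([ 0.21835082, -0.72639657, -2.48862463])}
{'camera_matrix': array([[479.01937322,   0.        , 319.47742127],
       [  0.        , 479.01937322, 202.65159506],
       [  0.        ,   0.        ,   1.        ]]), 'origin': array([ 0.29353433, -0.05638354,  1.73875719]), 'rotation': array([ 0.13468814, -0.10840737, -1.57289391])}
[0.13806449 0.60910547 0.22602644] [-3.49358267e-01 -3.12208564e+00  2.20651618e-03] 0.9983216368654965 0.0188 0.1
```

View pics/side0.png

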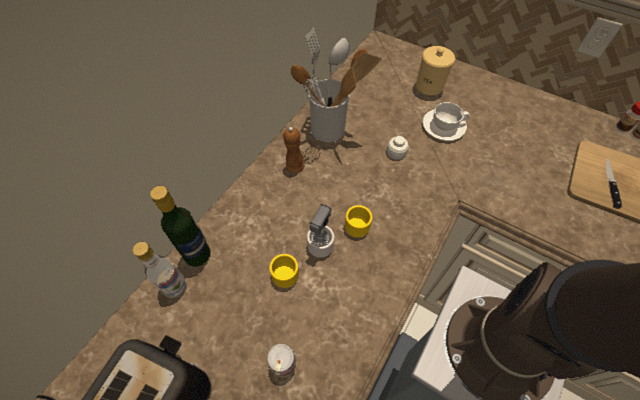

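View pics/top0.png

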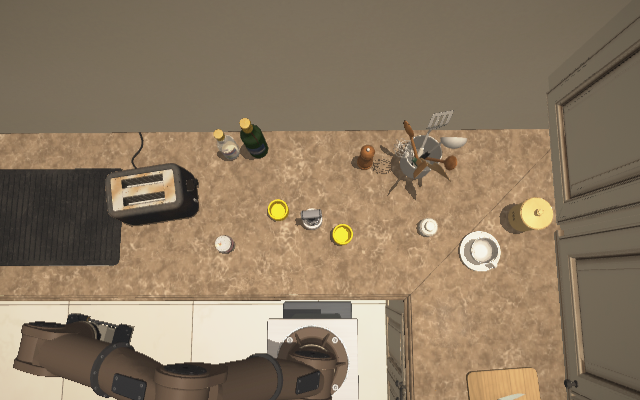

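The side view shows the brush at about (320,217) in the white cup at (320,240), with yellow cups on either side at (284,270) and (358,221). In the top view the brush is at about (312,215).

```bash
sed -i "s/np.array(p\['rotation'\]).T/cv2.Rodrigues(np.array(p['rotation']))[0].T/" h.py
python3 - <<'E'
from h import *
S=np.load('side0.npz');T=np.load('top0.npz')
a=cv2.resize(S['im'][185:275,275:375],None,fx=5,fy=5,interpolation=2); b=cv2.resize(T['im'][190:250,280:340],None,fx=5,fy=5,interpolation=2)
c=np.zeros((450,800,3),np.uint8);c[:450,:500]=a;c[:300,500:]=b;cv2.imwrite('pics/crop.png',c[:,:,::-1])
for n,D in(('side',S),('top',T)):
    P=pts(n,D['d']); im=D['im'].astype(int)
    print(n,'table',P[200:300:20,250] if n=='side' else P[180:290:20,250])
    near=(abs(P[...,0]-.5)<.35)
    w=np.zeros(P.shape[:2],bool)
    if n=='side': w[195:262,300:345]=1
    else: w[200:235,295:328]=1
    m=w&(P[...,2]>.12)&(P[...,2]<.2)
    q=P[m]; print(len(q),q.mean(0),np.percentile(q,[2,98],axis=0))
    t=m&(P[...,2]>np.percentile(q[:,2],97)-.012)
    r=cv2.minAreaRect((P[t][:,:2]*1000).astype(np.float32)); print('top rect mm',r,P[t][:,2].mean())
    w2=w&(P[...,2]>.05)&(P[...,2]<.07); print('cup',cv2.minEnclosingCircle((P[w2][:,:2]*1000).astype(np.float32)))
E
```

```text
side table [[ 0.75573311 -0.01694727  0.00108957]
 [ 0.71313832  0.03809588  0.00297053]
 [ 0.67479872  0.08843201  0.0013527 ]
 [ 0.63751183  0.13667057  0.00277121]
 [ 0.60348003  0.18133982  0.0013819 ]]
402 [0.49717418 0.00469436 0.16323135] [[ 0.48263122 -0.03190765  0.13997141]
 [ 0.513637    0.03364011  0.17114692]]
top rect mm ((498.7508239746094, -0.2689933776855469), (32.644752502441406, 68.73517608642578), 5.714328765869141) 0.16725387148750454
cup ((499.0257263183594, -0.26255735754966736), 36.04490280151367)
top table [[ 0.65134024  0.22946465  0.00121793]
 [ 0.57713855  0.22904183 -0.00453017]
 [ 0.50160623  0.22616325  0.00484604]
 [ 0.42867684  0.22509426  0.00326065]
 [ 0.35677955  0.22505526 -0.00461457]
 [ 0.28525238  0.22172673  0.00801251]]
201 [ 0.50054699 -0.00201896  0.1643005 ] [[ 0.48514515 -0.03536351  0.14023332]
 [ 0.51647172  0.03085144  0.17409229]]
top rect mm ((500.5858154296875, -2.283832550048828), (31.430509567260742, 67.58999633789062), 3.8168673515319824) 0.1669303375899884
cup ((501.3933410644531, -1.3967561721801758), 36.204856872558594)
```

View pics/crop.png

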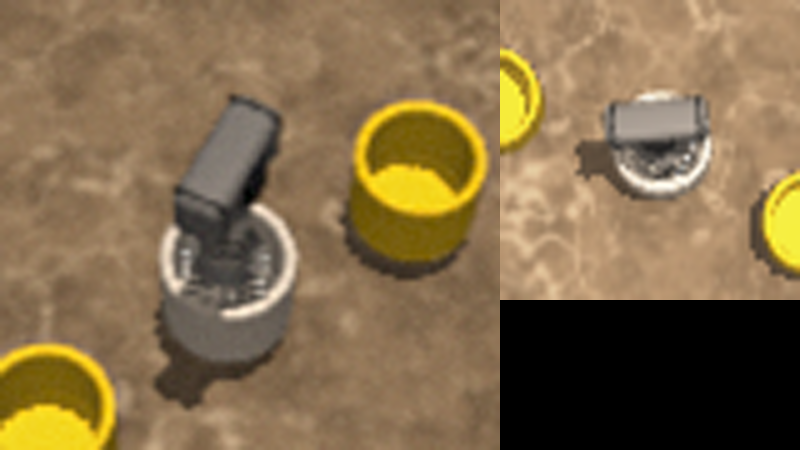

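apply_moves(
  commands=[
    [100,0.45,-0.7,0.1,-0.2],
    [100,0.45,-0.7,0.1,-0.2],
    [100,0.45,-0.7,0.1,-0.2],
    [100,0.45,-0.7,0.1,-0.2],
    [100,0.45,-0.7,0,-0.2],
    [100,0.45,-0.7,0,-0.2],
    [100,0.45,-0.7,0,-0.2],
    [100,0.45,-0.7,0,-0.2],
    [100,0.45,-0.7,0,-0.2],
    [100,0.45,-0.7,0,-0.2],
    [100,0.45,-0.7,0,-0.2],
    [100,0.45,-0.7,0,-0.2],
  ],
  newtons=25,
)

```text
clock: 1.6
position: [0.4626, 0.1041, 0.2507]
ee_rot: [-2.055, -2.376, -0.0]
force: [0.6, 1.6, -0.8]
width: 1.0
gripper_force: 0.0
```

apply_moves(
  commands=[
    [100,0.2,-0.6,0,-0.06],
    [100,0.2,-0.6,0,-0.06],
    [100,0.2,-0.55,0,0],
    [100,0,0,0,0],
    [100,0,0,0,0],
  ],
)

```text
clock: 2.22
position: [0.4977, 0.0012, 0.2504]
ee_rot: [-2.121, -2.317, 0.001]
force: [-0.6, -0.4, 0.2]
width: 0.999
gripper_force: 0.0
```

Run:
```python
from h import *
s=observe(); print(s['position'],s['ee_rot'])
im,d=grab('side','side1'); P=pts('side',d)
w=np.zeros(d.shape,bool); w[185:262,295:350]=1
m=w&(P[...,2]>.13)&(P[...,2]<.175); print(m.sum(), np.percentile(P[m],[2,98],axis=0))
cv2.imwrite('pics/side1c.png',cv2.resize(im[120:280,240:420],None,fx=3.5,fy=3.5)[:,:,::-1])
```

```text
[0.49773661 0.00119523 0.25041912] [-2.12090853e+00 -2.31655075e+00  6.28541305e-04]
401 [[ 0.48284389 -0.03162441  0.14042029]
 [ 0.51375169  0.0337993   0.17124444]]
```

View pics/side1c.png

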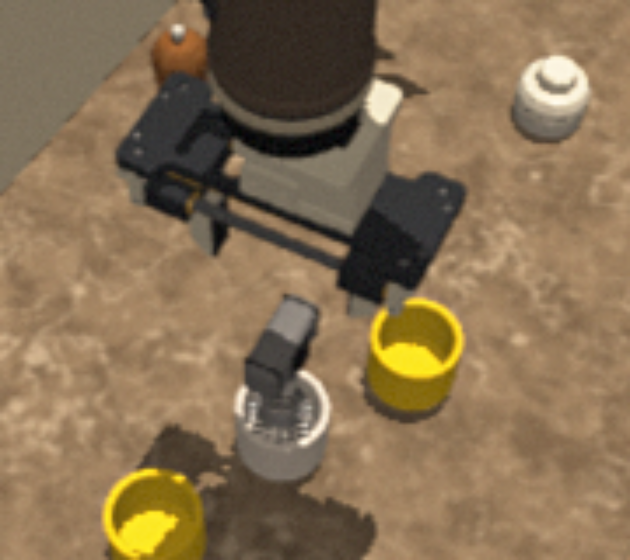

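The fingers straddle the grip along x, at crop (285,350). Next I descend.

apply_moves(
  commands=[
    [100,0.02,-0.03,-0.5,0],
    [100,0,0,-0.5,0],
    [100,0,0,-0.5,0],
    [100,0,0,-0.3,0],
    [100,0,0,-0.2,0],
    [100,0,0,0,0],
    [100,0,0,0,0],
  ],
)

```text
clock: 3.15
position: [0.4997, -0.001, 0.1314]
ee_rot: [2.121, 2.317, 0.001]
force: [-0.1, -0.7, 0.3]
width: 1.002
gripper_force: 0.0
```

apply_moves(
  commands=[
    [30,0,0,0,0],
    [30,0,0,0,0],
    [0,0,0,0,0],
    [0,0,0,0,0],
    [0,0,0,0,0],
    [0,0,0,0,0],
    [0,0,0,0,0],
    [0,0,0,0,0],
  ],
  newtons=25,
)

```text
clock: 4.15
position: [0.5001, -0.0012, 0.131]
ee_rot: [2.121, 2.316, 0.002]
force: [3.1, 0.6, 1.0]
width: 0.303
gripper_force: 25.0
```

Width is 27.9 mm, so the button is flush. I'll pull up slowly.

apply_moves(
  commands=[
    [0,0,0,0.1,0],
    [0,0,0,0.15,0],
    [0,0,0,0.15,0],
    [0,0,0,0.15,0],
    [0,0,0,0.15,0],
    [0,0,0,0,0],
  ],
)

```text
clock: 4.9
position: [0.4995, -0.0012, 0.1735]
ee_rot: [2.121, 2.317, 0.001]
force: [0.8, 0.4, 1.0]
width: 0.305
gripper_force: 25.0
```

apply_moves(
  commands=[
    [0,0,0,0.1,0],
    [0,0,0,0.15,0],
    [0,0,0,0.15,0],
    [0,0,0,0.1,0],
    [0,0,0,0.15,0],
    [0,0,0,0.15,0],
    [0,0,0,0,0],
  ],
)

```text
clock: 5.78
position: [0.4997, -0.0013, 0.2216]
ee_rot: [2.121, 2.317, 0.002]
force: [-0.4, -0.5, 0.2]
width: 0.304
gripper_force: 25.0
```

Run:
```python
from h import *
im,d=grab('side','side2'); print(observe()['position'])
cv2.imwrite('pics/side2c.png',cv2.resize(im[130:280,240:420],None,fx=4,fy=4)[:,:,::-1])
```

```text
[ 0.49951099 -0.00122794  0.22121196]
```

View pics/side2c.png

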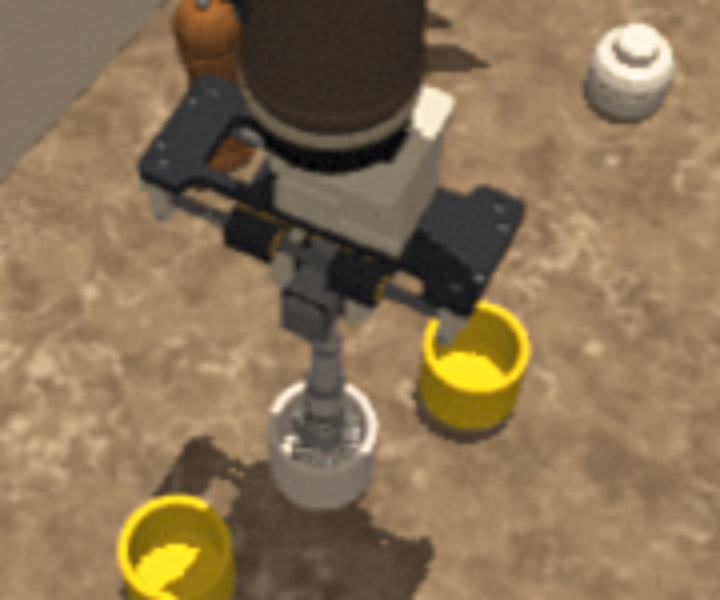

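The brush end is still in the cup at crop (323,440), and both tubes show at crop (325,345). I'll continue to the second stop and lift out.

apply_moves(
  commands=[
    [0,0,0,0.1,0],
    [0,0,0,0.1,0],
    [0,0,0,0.1,0],
    [0,0,0,0.15,0],
    [0,0,0,0.2,0],
    [0,0,0,0.2,0],
    [0,0,0,0.2,0],
    [0,0,0,0.2,0],
    [0,0,0,0.2,0],
    [0,0,0,0.15,0],
    [0,0,0,0.1,0],
    [0,0,0,0,0],
  ],
  newtons=30,
)

```text
clock: 7.32
position: [0.4995, -0.0012, 0.323]
ee_rot: [2.121, 2.317, 0.001]
force: [0.3, 0.3, -5.7]
width: 0.306
gripper_force: 30.0
```

apply_moves(
  commands=[
    [0,0,0,0,0],
    [0,0,0,0,0],
    [0,0,0,0,0],
    [0,0,0,0,0],
  ],
)

```text
clock: 7.82
position: [0.4993, -0.0013, 0.3227]
ee_rot: [-2.122, -2.317, 0.0]
force: [0.3, -0.0, -5.3]
width: 0.304
gripper_force: 30.0
```

Run:
```python
from h import *
im,d=grab('side','side3'); s=observe();print(s['position'],s['force'],s['width'])
cv2.imwrite('pics/side3c.png',cv2.resize(im[110:280,240:420],None,fx=3.5,fy=3.5)[:,:,::-1])
P=pts('side',d); w=np.zeros(d.shape,bool); w[170:275,290:350]=1
# points near the brush axis, by height
m=w&(np.hypot(P[...,0]-.5,P[...,1]+.001)<.028)&(P[...,2]>.02)
h,e=np.histogram(P[m][:,2],bins=np.arange(.02,.30,.01)); print(list(zip(e.round(2),h)))
```

```text
[ 0.49929504 -0.00127166  0.32268424] [ 0.85500704 -0.25514468 -5.74832698] 0.3031105895614409
[(np.float64(0.02), np.int64(0)), (np.float64(0.03), np.int64(0)), (np.float64(0.04), np.int64(0)), (np.float64(0.05), np.int64(0)), (np.float64(0.06), np.int64(0)), (np.float64(0.07), np.int64(0)), (np.float64(0.08), np.int64(0)), (np.float64(0.09), np.int64(0)), (np.float64(0.1), np.int64(64)), (np.float64(0.11), np.int64(41)), (np.float64(0.12), np.int64(27)), (np.float64(0.13), np.int64(23)), (np.float64(0.14), np.int64(22)), (np.float64(0.15), np.int64(88)), (np.float64(0.16), np.int64(37)), (np.float64(0.17), np.int64(23)), (np.float64(0.18), np.int64(22)), (np.float64(0.19), np.int64(20)), (np.float64(0.2), np.int64(19)), (np.float64(0.21), np.int64(41)), (np.float64(0.22), np.int64(32)), (np.float64(0.23), np.int64(16)), (np.float64(0.24), np.int64(22)), (np.float64(0.25), np.int64(19)), (np.float64(0.26), np.int64(20)), (np.float64(0.27), np.int64(38)), (np.float64(0.28), np.int64(8))]
```

View pics/side3c.png

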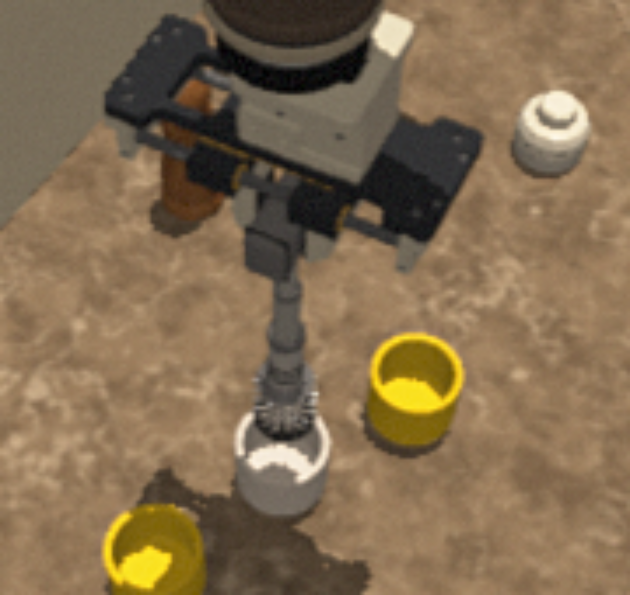

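The brush hangs upright and the cup at crop (283,470) is empty. The foot is at z≈0.10 against the rim at 0.06. The grip is 0.24 m above the foot, which is full extension.

```bash
python3 -c "
from cell import arm; print(arm.sign_off())"
```

```text
the job is handed in; nothing more can be done
None
```

The job is handed in: the brush is fully extended, with both tubes out to the second stop, and held upright by the grip with its foot about 40 mm above the holder's rim; I never touched the pepper mill, jam jar or egg timer.

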